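# Load the wood sample into the sprung specimen clamp

## Task

Clamp the wood sample in the specimen clamp for sectioning: pull the clamp's handle out to its stop so that the sprung jaw catches open, lay the sample flat along the narrow rail between the two jaws, let go of it, then press the trip paddle so that the jaw springs shut on its ends and holds it square against the fixed jaw. Do not drop the sample, and leave the things standing around where they are.

Things in the scene. Friction and masses are not known exactly. Their poses are not given: they have to be found in the camera images.
- clamp: Specimen clamp of grey and bare metal, fixed to the desk; lengths in mm. Origin on the desk; +x from pull handle to fixed jaw, +y to the trip paddle, z up. Base x -106 to 58, y +-32, top z 10. Fixed jaw: face at x 38, top z 60. Sprung jaw: 32 wide, top z 60, face at x -22 shut (60 between the jaws), -52 caught open (90). Guide housing behind it x -100 to -66, y +-22, top z 66.
- rail_mid (a point): Where to lay the sample's middle: on the centre line of the rail's top (z 40 mm), midway between the fixed jaw and the sprung jaw caught open. The rail is narrow: 14 mm wide (clamp y +-7), from clamp x -16 to 32 mm, free on both sides down to the base. Axes as the clamp's.
- clamp_jaw (a joint): Travel of the sprung jaw and its handle along the clamp's -x (m): 0 shut and empty, 0.032 at the stop. A spring (6 N at 0, 12 N at the stop) pulls it shut. At the stop a latch drops into a notch of the slide and holds the jaw open at about 0.030 when the handle is let go; reads 0.012 with the 72 mm sample clamped.
- handle_grip (a point): Middle of the pull handle's grip, z 76 mm; moves with the sprung jaw. Upright dark steel tab 12 mm thick (clamp x), 30 wide (clamp y), round-topped, z 36 to 90. Grip from above, fingers closing along the clamp's x: 42 mm free between tab and housing when shut, above a 12 mm wide slide bar with its top at z 52. Pull along the clamp's -x.
- trip_pad (a point): Centre of the top face of the trip paddle, a ribbed dark plate 24 x 22 mm at the left (+y) side of the guide housing, 42 mm from the clamp's centre line. z about 63 mm while the jaw is not caught; it jumps up to about 71 mm when the latch catches. Pressing it down by about 10 mm (about 4 N) frees the jaw.
- wood_block: The wood sample: pale block 22 x 72 x 12 mm (x, y, z) with a saw cut across its middle, lying flat on the desk. Origin at the centre of its underside; y along its length.
- petri_dish: Bystander: glass dish, 57 mm across, 12 high, origin under its centre.
- oil_vial: Bystander: small amber vial with a black cap, 22 mm across, 51 high, origin under its centre.
- slip_box: Bystander: light blue carton 48 x 98 x 34 mm, origin under its centre.
- marker: Bystander: black marker pen 131 mm long, 16 thick, lying near the desk's front edge, origin under its middle, y along its length.
There are look-alikes about, which are no part of the job. Leave any yellow look-alike of the wood_block alone.

How it is judged:
By the outcome, as a careful person would: the job done as asked, in the order asked, and still so for the second after the job is handed in, with the robot touching nothing.
It also fails if it takes over 72 s, if anything falls off the work surface, if the arm or the gripper's body presses on something with over 40 N, if the wrist force passes 120 N, or if a joint passes its speed limit or range.

## Robot

A 7-joint arm with a two-finger parallel gripper is mounted at the origin on a cart in front of the work surface, level with it; the furniture and walls round the work are solid. World frame = base frame: x ahead of the robot, y to its left, z up, the work surface at z = 0. Lengths are in m, angles in rad, forces in N, time in s.
With the tool pointing down it reaches from about 0.4 to 0.85 m from the base axis. Payload 4.4 kg.
Tool frame: the origin (TCP) lies at the very end of the fingers, on their centre line; the grasp point (between the pads) lies 19 mm behind it (env.grip_depth is the distance from the TCP to the grasp point, in m); z points along the fingers, y is the line along which they close (so a half turn about z gives the same grasp; the last joint's range is limited). The gripper opens to 94 mm and grips with 3 to 60 N. Pads are 16 mm wide; open, the fingers measure 119 mm over their backs; the gripper's body (75 mm by 177 mm) begins 78 mm behind the grasp point.
Start: joints at [-1.323, 0.628, 0.038, 1.517, -0.027, 0.996, -0.02], TCP at [0.201, 0.618, 0.205] pointing down, gripper open.
Joint ranges: [-3.06, 3.06], [-0.37, 2.12], [-1.25, 1.32], [0.18, 2.47], [-1.1, 4.24], [0.23, 1.98], [-2.94, 2.94]. Speed limits (rad/s): [2.57, 2.57, 3.14, 3.14, 3.14, 3.14, 3.14].

## Interface

Orientations are given as a unit quaternion [x, y, z, w].
In Python, from bench import env, effector, solve_ik, monitor, imaging, order gives the robot as it stands. Calls block until the motion is done:
- env.reach(position, orientation): joint-space move of the TCP to a pose.
- env.line_to(position, ori=None, v=0.15, stop_force=None): straight line of the TCP; ori=None keeps the orientation; v is the mean speed in m/s. With stop_force (N) it stops when the force on the tool has changed by that much, and returns True; else False.
- env.movej(angles): joint-space move.
- effector.grip(opening): opening from 0.0 (shut) to 1.0 (fully open); the grip force is fixed at half the most; returns when the fingers have stopped.
- env.hold(seconds).
- solve_ik(position, orientation): joint angles nearest the present ones, or None.
- monitor.get_state(): the state.
- imaging.snapshot(name): name is "scene" or "side" or "wrist"; returns the picture (400x640x3 uint8, red, green, blue); there is no depth.
- imaging.camera_params(name): a dict with "camera_matrix" (3x3 intrinsics, pixels), "xyz" and "rotation" of the camera in the world. Camera axes: x right, y up, looking along -z (the intrinsics and any distortion apply to the point x, -y, -z); pixel columns grow to the right and rows downward; lengths in m; the calibration is good to about 2 mm. The wrist camera is an equidistant fisheye: a pixel r from the principal point sees the ray r / f radians off the axis. A picture is of the moment at which its call begins: read the wrist's pose just before it. camera_params takes no time and is no camera call; for the wrist camera it gives the pose at the moment of the call.
A pose or a line that the arm cannot do raises env.IKError and nothing moves.
- order.close_job(): hands the job in; it is judged then, once.
The state is a dict: "time_s": time; "qpos": joint angles; "joint_velocities": joint speeds; "tau": joint torques, N m; "position": TCP position; "tcp_rot": TCP orientation; "force": force on the tool from outside, world axes, zero at the start; "torque": the same for the moment, N m; "finger_gap": opening from 0.0 (shut) to 1.0 (fully open); "gripper_force": force on a finger pad.
Only numpy, scipy, OpenCV 4.12 (cv2) and the standard library are available. Lean on these libraries where they do the work, as an engineer would, in place of code of your own. Each camera call takes 0.05 s, during which the arm holds its last target. There are 200 camera calls.

## Working session

There is one attempt and no reset: what is moved stays moved. The work goes in short steps, each a Python script; the robot and the scene stay as the last script left them, time stands still between calls to the robot, and variables do not carry over. Pictures are saved under pics/ and viewed, at most 10 in all, crops included, and the job is handed in when it is done.

```bash
ls; mkdir -p pics
python3 - <<'E'
from bench import env, imaging, monitor
import cv2,numpy as np
for n in ("scene","side"):
    im=imaging.snapshot(n); cv2.imwrite(f"pics/{n}0.png",im[:,:,::-1])
    p=imaging.camera_params(n); print(n,{k:np.round(np.array(v),4).tolist() if not isinstance(v,str) else v for k,v in p.items()})
print(monitor.get_state()["tcp_rot"], env.grip_depth)
E
```

```text
pics
scene {'camera_matrix': [[380.7453, 0.0, 325.8031], [0.0, 380.7453, 199.8149], [0.0, 0.0, 1.0]], 'xyz': [0.2789, 0.5133, 0.785], 'rotation': [-0.0797, 0.3229, 0.9209, -0.2032]}
side {'camera_matrix': [[439.1405, 0.0, 322.6012], [0.0, 439.1405, 195.8518], [0.0, 0.0, 1.0]], 'xyz': [0.384, -0.9578, 0.5059], 'rotation': [0.5438, -0.0379, -0.0649, 0.8359]}
[1.56296319e-01 9.87710157e-01 3.24733413e-04 2.13295216e-05] 0.0188
```

View pics/scene0.png

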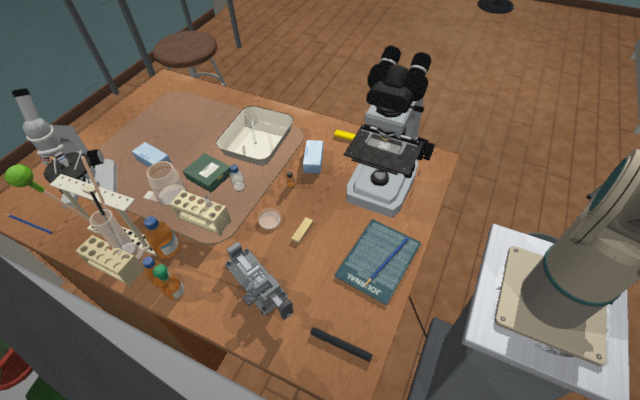

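View pics/side0.png

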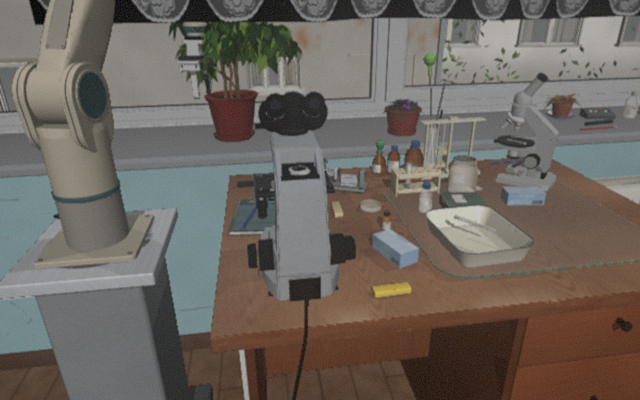

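The scene view shows the pale block at (302,231), the clamp around (258,282), the petri dish at (270,219) and the marker at (340,344). A yellow look-alike is at (344,136). The scene view only gives a rough position, so next I'll look from above with the wrist camera.

```bash
cat > h.py <<'E'
from bench import env, effector, solve_ik, monitor, imaging, order
import cv2, numpy as np
from scipy.spatial.transform import Rotation as R
def cam(n):
    p=imaging.camera_params(n); r=np.array(p["rotation"])
    return dict(n=n,K=np.array(p["camera_matrix"]),o=np.array(p["xyz"]),R=R.from_quat(r).as_matrix() if r.size==4 else r)
def ray(c,uv):
    K=c["K"]; a=(uv[0]-K[0,2])/K[0,0]; b=(uv[1]-K[1,2])/K[1,1]
    if c["n"]=="wrist":
        t=np.hypot(a,b); s=np.sinc(t/np.pi)   # sin t / t
        d=np.array([a*s,-b*s,-np.cos(t)])
    else: d=np.array([a,-b,-1.])
    d=c["R"]@d; return d/np.linalg.norm(d)
def onplane(c,uv,z):
    d=ray(c,uv); return c["o"]+d*(z-c["o"][2])/d[2]
def proj(c,P):
    q=c["R"].T@(np.array(P,float)-c["o"]); x,y,z=q[0],-q[1],-q[2]; K=c["K"]
    if c["n"]=="wrist":
        r=np.hypot(x,y); t=np.arctan2(r,z); x,y=x/r*t,y/r*t
    else: x,y=x/z,y/z
    return np.array([K[0,0]*x+K[0,2],K[1,1]*y+K[1,2]])
def tri(obs):
    A=np.zeros((3,3)); b=np.zeros(3)
    for c,uv in obs:
        d=ray(c,uv); M=np.eye(3)-np.outer(d,d); A+=M; b+=M@c["o"]
    X=np.linalg.solve(A,b); return X,[np.round(proj(c,X)-uv,1) for c,uv in obs]
def down(yaw):  # tool y (closing line) at angle yaw in the world xy plane, z down
    y=np.array([np.cos(yaw),np.sin(yaw),0]); z=np.array([0,0,-1.]); return R.from_matrix(np.c_[np.cross(y,z),y,z]).as_quat()
E
python3 - <<'E'
from h import *
c=cam("scene"); s=cam("side")
for n,uv in dict(block=(302,231),clamp=(258,282),handle=(286,308),fix=(235,255),petri=(270,219),yellow=(344,136),marker=(340,344),vial=(291,180),box=(314,155)).items(): print(n,onplane(c,uv,0.0).round(3))
print(proj(c,[0,0,0]),onplane(s,(338,209),0.012), onplane(s,(350,180),0.03))
w=cam("wrist"); print(w, monitor.get_state()["position"])
im=imaging.snapshot("wrist"); cv2.imwrite("pics/w0.png",im[:,:,::-1])
E
```

```text
block [0.571 0.061 0.   ]
clamp [0.597 0.226 0.   ]
handle [0.51  0.253 0.   ]
fix [0.684 0.189 0.   ]
petri [0.662 0.062 0.   ]
yellow [ 0.615 -0.303 -0.   ]
marker [0.373 0.274 0.   ]
vial [ 0.677 -0.077  0.   ]
box [ 0.662 -0.192  0.   ]
[549.42972108 300.93214969] [0.57384105 0.05300098 0.012     ] [0.63651943 0.20164751 0.03      ]
{'n': 'wrist', 'K': array([[309.70691629,   0.        , 321.06867174],
       [  0.        , 309.70691629, 200.99351987],
       [  0.        ,   0.        ,   1.        ]]), 'o': array([0.13118778, 0.639845  , 0.38491264]), 'R': array([[ 3.08062543e-01, -9.20990704e-01, -2.38481850e-01],
       [ 9.51366107e-01,  2.98227668e-01,  7.72190947e-02],
       [ 3.81754178e-06, -2.50671860e-01,  9.68072114e-01]])} [0.20066607 0.61840199 0.20615111]
```

View pics/w0.png

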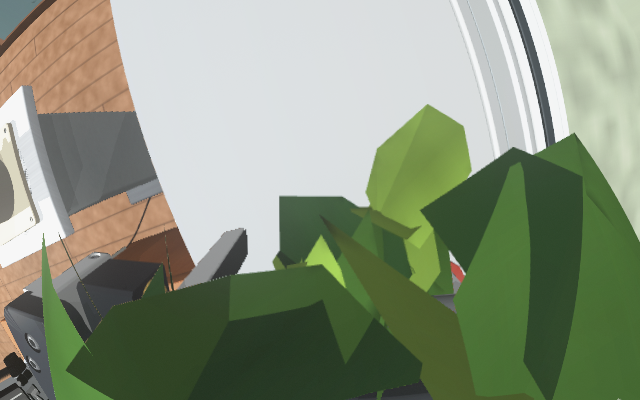

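The plant's leaves hang by the gripper. I'll back out away from them (-y), then go over the bench and take two wrist views.

```bash
python3 - <<'E'
from h import *
print(env.line_to([0.19,0.46,0.22],v=0.25,stop_force=25))
for yaw in np.radians([72,-20,160,90,-90]):
    print(np.degrees(yaw).round(),np.round(solve_ik([0.56,0.14,0.25],down(yaw)),2))
E
python3 - <<'E'
from h import *
import pickle
V={}
q=down(np.radians(72))
for k,p in (("A",[0.57,0.12,0.24]),("B",[0.50,0.19,0.24])):
    env.reach(p,q); env.hold(0.3)
    c=cam("wrist"); im=imaging.snapshot("wrist"); V[k]=(c,im); cv2.imwrite(f"pics/{k}.png",im[:,:,::-1])
pickle.dump(V,open("V.pkl","wb"))
a=cv2.imread("pics/A.png"); 
s=monitor.get_state();print(s["time_s"],s["force"],c["o"],s["position"])
E
```

```text
False
72.0 [-0.41  0.48  0.17  1.67 -0.1   1.    1.06]
-20.0 [-0.65  0.53  0.57  1.68 -0.32  1.03 -0.33]
160.0 [-0.16  0.48 -0.2   1.67  0.11  1.01  2.4 ]
90.0 [-0.37  0.48  0.11  1.67 -0.06  1.    1.34]
-90.0 [-0.79  0.59  0.82  1.68 -0.49  1.08 -1.39]
3.9667 [ 0.64984996  1.15591059 -6.70745218] [0.43121507 0.21084024 0.41864886] [0.50052473 0.18924501 0.23992503]
```

View pics/A.png

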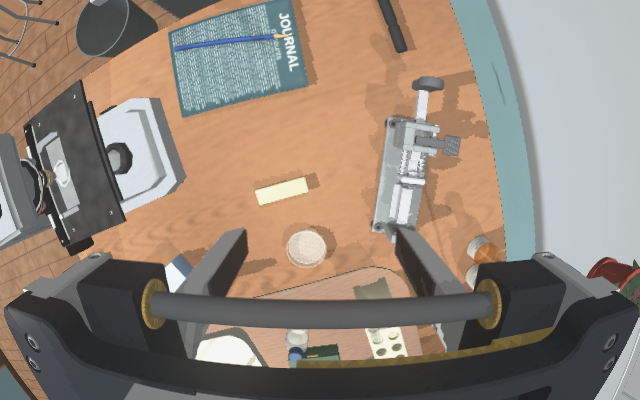

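View pics/B.png

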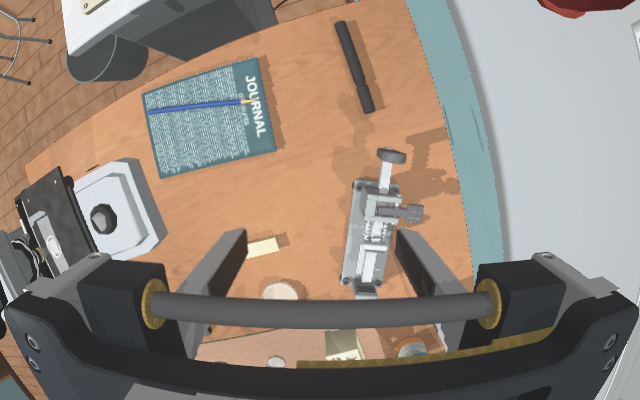

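View A shows the pale block at (283,190) with the petri dish to its right, the handle tab at (428,84), the ribbed paddle at (450,145) and the fixed jaw end near (398,228). View B shows the same things. There are two block candidates: the pale one, A(283,190) and scene (302,231), and the yellow one, scene (344,136). The pale one fits the description and the yellow one is the look-alike. I'll take closer views for accuracy and an enlarged crop.

Run:
```python
from h import *
import pickle
V={}
q=down(np.radians(72)); tiles=[]
for k,p in (("C",[0.57,0.17,0.16]),("D",[0.53,0.14,0.17])):
    env.reach(p,q); env.hold(0.3)
    c=cam("wrist"); im=imaging.snapshot("wrist"); V[k]=(c,im)
    print(k,[proj(c,P).round() for P in ([0.597,.226,.03],[0.571,.061,0])])
    tiles.append(cv2.resize(im[10:260,140:540,::-1],None,fx=2,fy=1.2*1.0) if 0 else im[:,:,::-1])
pickle.dump(V,open("V2.pkl","wb"))
x=[cv2.resize(t[20:300,270:540],None,fx=1.48,fy=1.48*1.0,interpolation=cv2.INTER_CUBIC) for t in tiles]
y=[cv2.resize(t[60:300,130:330],(400,0) if 0 else None,fx=0.75,fy=0.75) for t in tiles]
X=np.hstack(x); Y=np.hstack(y); Z=np.zeros((X.shape[0]+Y.shape[0],max(X.shape[1],Y.shape[1]),3),np.uint8)
Z[:X.shape[0],:X.shape[1]]=X; Z[X.shape[0]:,:Y.shape[1]]=Y
print(Z.shape); cv2.imwrite("pics/CD.png",Z)
print(monitor.get_state()["time_s"])
```

```text
C [array([380., 202.]), array([234., 217.])]
D [array([413., 225.]), array([270., 237.])]
(594, 800, 3)
5.4917
```

View pics/CD.png

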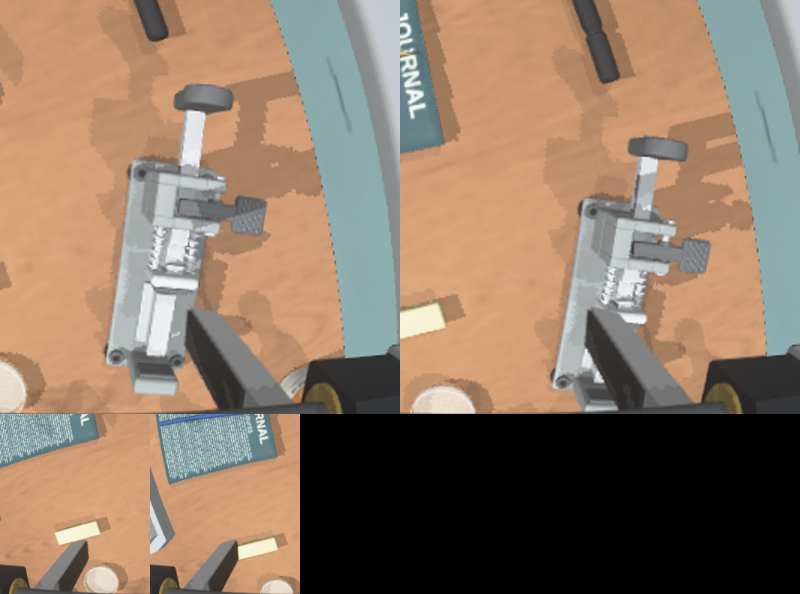

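The crops show the clamp with the tab top at C(204,97) and D(658,148), and the paddle at C(250,217) and D(695,257). The base bolts and corners are also clear, and the pale, uncoloured block appears in both lower tiles, so that is the one to take. Next I'll triangulate.

Run:
```python
from h import *
import pickle
V=pickle.load(open("V.pkl","rb")); V.update(pickle.load(open("V2.pkl","rb")))
f=lambda k,p:(V[k][0],np.array([(p[0]-(400 if k=="D" else 0))/1.48+270-.16,p[1]/1.48+20-.16]))
pts=dict(tab=((204,97),(658,148)),pad=((250,217),(695,257)),boltTL=((139,171),(591,209)),boltBL=((117,356),(562,381)),jawtop=((175,283),(629,319)))
X={}
for n,(a,b) in pts.items():
    X[n],e=tri([f("C",a),f("D",b)]); print(n,X[n].round(4),e)
for k,p in (("C",(139,171)),("D",(591,209)),("C",(117,356)),("D",(562,381)),("C",(178,358))): print(k,p,onplane(*f(k,p),0.012).round(4))
for n,p in (("tab",((204,97),(658,148))),):
    print(n,[onplane(*f(k,q),0.088).round(4) for k,q in zip("CD",p)])
print("pad",[onplane(*f(k,q),0.063).round(4) for k,q in zip("CD",pts["pad"])])
# dark tab / pale block masks
for k in "ABCD":
    c,im=V[k]; hsv=cv2.cvtColor(im,cv2.COLOR_RGB2HSV)
    m=cv2.inRange(hsv,(22,20,180),(38,140,255)); 
    cs=[q for q in cv2.findContours(m,cv2.RETR_EXTERNAL,cv2.CHAIN_APPROX_NONE)[0] if 150<cv2.contourArea(q)<2500]
    for q in cs:
        g=np.array([onplane(c,u,0.012)[:2] for u in q[:,0].astype(float)],np.float32)*1000
        r=cv2.minAreaRect(g); 
        if max(r[1])<90: 
            bp=cv2.boxPoints(r); L=bp[1]-bp[0]; W=bp[2]-bp[1]; l=L if np.hypot(*L)>np.hypot(*W) else W
            print(k,q[:,0].mean(0).round(),np.round(r[0],1),np.round(r[1],1),"axis deg",round(float(np.degrees(np.arctan2(l[1],l[0]))%180),1))
```

```text
tab [0.4907 0.277  0.0636] [array([-0.5,  0.6]), array([ 0.5, -0.5])]
pad [0.5722 0.2882 0.0586] [array([-0.,  0.]), array([ 0., -0.])]
boltTL [0.5269 0.2314 0.0132] [array([ 0.2, -0.3]), array([-0.2,  0.3])]
boltBL [0.665  0.1744 0.002 ] [array([-0.1,  0.2]), array([ 0.1, -0.1])]
jawtop [0.5945 0.2267 0.0719] [array([ 0.2, -0.3]), array([-0.2,  0.2])]
C (139, 171) [0.5272 0.2313 0.012 ]
D (591, 209) [0.5269 0.2319 0.012 ]
C (117, 356) [0.66   0.1751 0.012 ]
D (562, 381) [0.6593 0.1739 0.012 ]
C (178, 358) [0.678  0.2215 0.012 ]
tab [array([0.4912, 0.2701, 0.088 ]), array([0.4885, 0.2666, 0.088 ])]
pad [array([0.5711, 0.2867, 0.063 ]), array([0.5706, 0.2862, 0.063 ])]
A [281. 191.] [570.3  62.2] [71.1 21.7] axis deg 87.6
B [345. 354.] [808.2 137.5] [47.3 69.1] axis deg 110.5
B [262. 248.] [570.   72.4] [51.5 22. ] axis deg 88.5
B [89.  4.] [ 96.  -85.2] [57.8 23.9] axis deg 54.8
C [351. 353.] [799.1 130.3] [47.6 65.4] axis deg 90.9
C [233. 218.] [570.3  62.7] [70.8 21.2] axis deg 87.3
D [272. 239.] [570.2  65. ] [66.9 21.4] axis deg 87.6
```

Run:
```python
from h import *
yaw=np.radians(-22.3); u=np.array([np.cos(yaw),np.sin(yaw),0]); q=down(yaw)
H=np.array([0.489,0.2705,0])-0.001*u
effector.grip(52/94)
env.reach(H+[0,0,.13],q)
print(env.line_to(H+[0,0,.060],v=0.12,stop_force=8)); 
effector.grip(0.0); s=monitor.get_state(); print("gap",s["finger_gap"]*94,s["gripper_force"],s["force"],s["position"])
p0=np.array(s["position"])
print(env.line_to(H-0.037*u+[0,0,.060],v=0.04,stop_force=18)); s=monitor.get_state(); print((np.array(s["position"])-p0)@u,s["force"])
env.line_to(np.array(s["position"])+0.002*u,v=0.04)
effector.grip(0.45)
env.line_to(np.array(monitor.get_state()["position"])+[0,0,.1],v=0.25)
env.reach([0.57,0.19,0.17],down(np.radians(67.7))); env.hold(.3)
import pickle
c=cam("wrist"); im=imaging.snapshot("wrist"); pickle.dump((c,im),open("E.pkl","wb"))
cv2.imwrite("pics/E.png",cv2.resize(im[20:270,240:480,::-1],None,fx=2.4,fy=2.4,interpolation=cv2.INTER_CUBIC))
print(monitor.get_state()["time_s"])
```

```text
False
gap 11.705019024404638 29.985211193561554 [ 3.91469128  1.3392668  -7.43388962] [0.48905909 0.27057073 0.06014412]
True
-0.01811454088910612 [  8.15470363  -0.01783899 -11.44595311]
12.8
```

View pics/E.png

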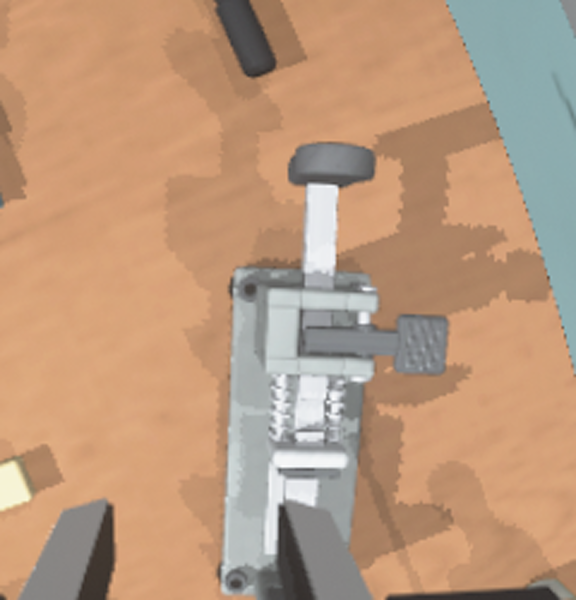

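The pull stopped early, probably on a force transient, and the jaw sprang back shut. In E the tab is at (332,162), the paddle at (422,344), and the bolts at (250,289) and (235,578). I'll pull again with a higher threshold and refine the clamp pose from this view.

Run:
```python
from h import *
import pickle
c,_=pickle.load(open("E.pkl","rb"))
g=lambda x,y,z:onplane(c,np.array([x/2.4+240-.3,y/2.4+20-.3]),z).round(4)
print("bolts",g(250,289,.012),g(235,578,.012),"pad",g(422,344,.063),"tab",g(332,157,.088),"tab grip",g(332,157,.08),"housing top",[g(x,y,.066) for x,y in ((268,290),(377,292),(264,372),(372,378))],"jaw top",g(274,456,.06),g(346,458,.06))
yaw=np.radians(-22.3); u=np.array([np.cos(yaw),np.sin(yaw),0]); q=down(yaw)
H=np.array([0.489,0.2705,0])-0.001*u
effector.grip(52/94)
env.reach(H+[0,0,.12],q)
env.line_to(H+[0,0,.060],v=0.15)
effector.grip(0.0); p0=np.array(monitor.get_state()["position"])
f0=np.array(monitor.get_state()["force"])
for d,sf in ((.020,None),(.029,None),(.0365,30)):
    r=env.line_to(H-d*u+[0,0,.060],v=0.06 if sf is None else .03,stop_force=sf); s=monitor.get_state(); print(d,r,((np.array(s["position"])-p0)@u).round(4),((np.array(s["force"])-f0)@u).round(1),s["finger_gap"]*94)
env.line_to(np.array(s["position"])+0.003*u,v=0.04)
s=monitor.get_state(); print("relaxed",((np.array(s["force"])-f0)@u).round(1))
effector.grip(0.45)
env.line_to(np.array(monitor.get_state()["position"])+[0,0,.1],v=0.25)
env.reach([0.57,0.19,0.17],down(np.radians(67.7))); env.hold(.3)
c=cam("wrist"); im=imaging.snapshot("wrist"); pickle.dump((c,im),open("F.pkl","wb"))
cv2.imwrite("pics/F.png",cv2.resize(im[20:270,240:480,::-1],None,fx=2.4,fy=2.4,interpolation=cv2.INTER_CUBIC))
print(monitor.get_state()["time_s"])
```

```text
bolts [0.529  0.2325 0.012 ] [0.6585 0.1743 0.012 ] pad [0.57   0.2868 0.063 ] tab [0.4899 0.2734 0.088 ] tab grip [0.4895 0.2752 0.08  ] housing top [array([0.5276, 0.2363, 0.066 ]), array([0.5436, 0.2757, 0.066 ]), array([0.5566, 0.2233, 0.066 ]), array([0.5747, 0.2623, 0.066 ])] jaw top [0.5915 0.2149 0.06  ] [0.6036 0.2422 0.06  ]
0.02 False -0.0162 7.5 11.803456541087066
0.029 False -0.0241 9.8 11.910880583167785
0.0365 False -0.0312 10.5 12.448117515302577
relaxed -4.7
20.0833
```

View pics/F.png

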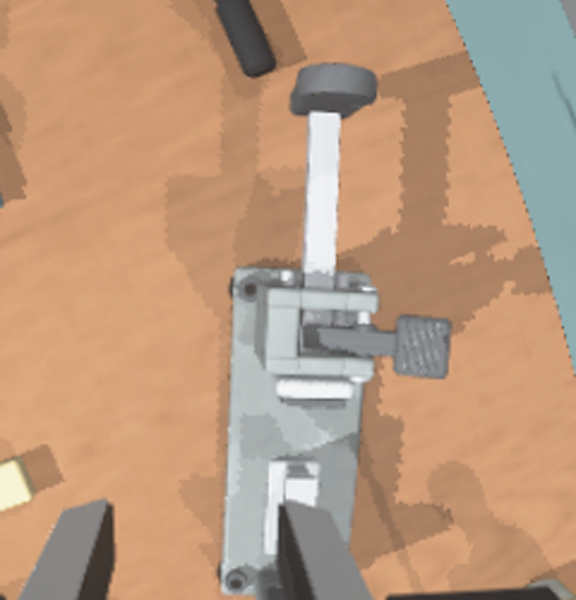

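The jaw is caught open at F(314,388) and the paddle has risen to F(423,347). Housing, bolts, tab and pad agree on a clamp origin of about (0.626, 0.216) and a yaw of -23.5°. Next I'll check the rail, then pick the block.

Run:
```python
from h import *
import pickle
V=pickle.load(open("V.pkl","rb")); V.update(pickle.load(open("V2.pkl","rb")))
def cen(k):
    m=cv2.inRange(cv2.cvtColor(V[k][1],cv2.COLOR_RGB2HSV),(22,20,180),(38,140,255))
    q=[q for q in cv2.findContours(m,0,1)[0] if 150<cv2.contourArea(q)<2500 and cv2.pointPolygonTest(q,(282.,191.) if k=="A" else (233.,218.),False)>0][0]
    return np.array(cv2.minAreaRect(q)[0])
print("block top",tri([(V[k][0],cen(k)) for k in "AC"]))
c,im=pickle.load(open("F.pkl","rb"))
y=np.radians(-23.5);u=np.array([np.cos(y),np.sin(y)]);v=np.array([-u[1],u[0]]);O=np.array([.6262,.2162])
C2=lambda P:np.round([(P[:2]-O)@u*1000,(P[:2]-O)@v*1000],1)
for p in ((269,463),(285,476),(318,476),(318,463)): print(p,C2(onplane(c,np.array(p)/2.4+[239.7,19.7],.04)))
for x,yy,z in ((-16,-7,40),(-16,7,40),(-16,-7,10),(-52,-16,60),(-52,16,60)):
    w=O+x/1e3*u+yy/1e3*v; print((x,yy,z),((proj(c,[*w,z/1e3])-[239.7,19.7])*2.4).round())
B=np.array([.5703,.0625,0]); q=down(np.radians(-2.5))
effector.grip(52/94); env.reach(B+[0,0,.08],q)
env.line_to(B+[0,0,.004],v=.12,stop_force=10); s=monitor.get_state();print(s["position"])
effector.grip(0.); env.line_to(B+[0,0,.12],v=.15)
s=monitor.get_state(); print(s["finger_gap"]*94,s["gripper_force"],s["time_s"])
```

```text
block top (array([0.57129947, 0.06166511, 0.00668557]), [array([0.1, 0.1]), array([-0.1, -0.1])])
(269, 463) [-22.4 -14.8]
(285, 476) [-16.6  -7.4]
(318, 476) [-16.8   7.3]
(318, 463) [-22.8   6.9]
(-16, -7, 40) [286. 477.]
(-16, 7, 40) [317. 478.]
(-16, -7, 10) [279. 458.]
(-52, -16, 60) [274. 406.]
(-52, 16, 60) [353. 408.]
[0.57089095 0.0627117  0.00453409]
21.98621964183903 29.9999338388443 23.4833
```

The rail corners match the model to within 1 mm at z 40 mm, and the block is held with a 22 mm gap. I'll place it now.

Run:
```python
from h import *
import pickle
y=np.radians(-23.5);u=np.array([np.cos(y),np.sin(y),0]);v=np.array([-u[1],u[0],0]);O=np.array([.6262,.2162,0])
P=O-.007*u; q=down(y+np.pi/2)
env.reach(P+[0,0,.12],q); env.line_to(P+[0,0,.055],v=.12); env.hold(.2)
r=env.line_to(P+[0,0,.0435],v=.02,stop_force=4); s=monitor.get_state(); print(r,s["position"],s["force"],s["finger_gap"]*94)
effector.grip(42/94); p=np.array(s["position"]); env.line_to(p+[0,0,.10],v=.15)
env.reach([0.57,0.19,0.19],down(np.radians(67.7))); env.line_to([.54,.20,.19],v=.2); env.hold(.2)
c=cam("wrist"); im=imaging.snapshot("wrist"); pickle.dump((c,im),open("G.pkl","wb"))
cv2.imwrite("pics/G.png",cv2.resize(im[20:270,240:480,::-1],None,fx=2.4,fy=2.4,interpolation=cv2.INTER_CUBIC))
m=cv2.inRange(cv2.cvtColor(im,cv2.COLOR_RGB2HSV),(22,20,180),(38,140,255))
for k in cv2.findContours(m,0,1)[0]:
    if cv2.contourArea(k)>200:
        g=np.array([[(onplane(c,w,.052)-O)@u,(onplane(c,w,.052)-O)@v] for w in k[:,0].astype(float)],np.float32)*1000; r=cv2.minAreaRect(g)
        if abs(r[0][0])<100: print("block in clamp frame",r)
print(monitor.get_state()["time_s"])
```

```text
True [0.61954471 0.21895339 0.04429307] [-0.47028902  1.16105692 -2.22252908] 21.523862850832923
block in clamp frame ((-37.44862365722656, -2.3086090087890625), (23.31032943725586, 15.06403636932373), 87.81658935546875)
27.9
```

View pics/G.png

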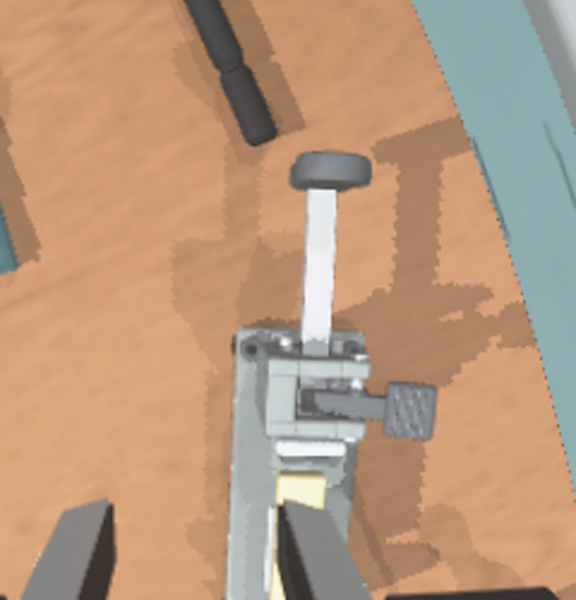

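G shows the sample on the rail at (300,490), aligned and just short of the open jaw at (310,448). Next I'll press the paddle with the fingers shut.

Run:
```python
from h import *
import pickle
y=np.radians(-23.5);u=np.array([np.cos(y),np.sin(y),0]);v=np.array([-u[1],u[0],0]);O=np.array([.6262,.2162,0])
P=O-.080*u+.042*v
effector.grip(0.); env.reach(P+[0,0,.11],down(y)); env.hold(.2)
r=env.line_to(P+[0,0,.058],v=.04,stop_force=15); s=monitor.get_state(); print(r,s["position"],s["force"])
env.hold(.2); env.line_to(P+[0,0,.15],v=.15)
Q=O-.03*u+[0,0,.0]; 
env.reach([0.53,0.20,0.25],down(np.radians(67.7))); effector.grip(1.0); env.hold(.2)
c=cam("wrist"); im=imaging.snapshot("wrist"); pickle.dump((c,im),open("I.pkl","wb"))
cv2.imwrite("pics/I.png",cv2.resize(im[40:300,200:500,::-1],None,fx=2.2,fy=2.2,interpolation=cv2.INTER_CUBIC))
g=lambda a,b:print(a,b)
for x in (-160,-166,-178): w=O+x/1e3*u; print("tab pred",x,((proj(c,[*w[:2],.09])-[200,40])*2.2).round())
for x,yy in ((-34,-16),(-34,16),(-34,11),(-34,-11),(38,11),(38,-11)): w=O+x/1e3*u+yy/1e3*v; print((x,yy),((proj(c,[*w[:2],.052])-[200,40])*2.2).round())
print(monitor.get_state()["time_s"])
```

```text
False [0.57075225 0.2885992  0.05952867] [0.21219257 6.79595304 5.01100394]
tab pred -160 [379. 174.]
tab pred -166 [380. 162.]
tab pred -178 [380. 138.]
(-34, -16) [330. 393.]
(-34, 16) [385. 394.]
(-34, 11) [376. 394.]
(-34, -11) [339. 394.]
(38, 11) [367. 504.]
(38, -11) [332. 504.]
35.45
```

View pics/I.png

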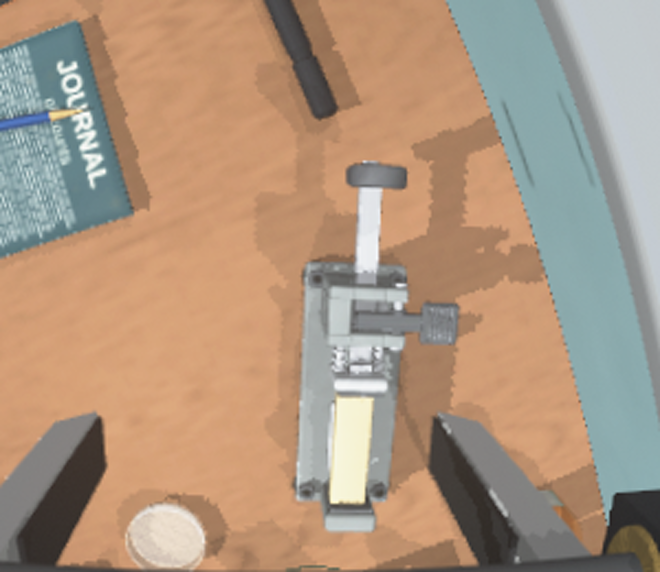

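I shows the jaw at (360,385) shut on the sample. The sample spans rows 395 to 504, up against the fixed jaw, straight on the rail and where predicted for a clamped 72 mm block. The gripper is clear, so I'm handing in.

```bash
python3 -c "
from h import *
print(order.close_job())"
```

```text
the job is handed in; nothing more can be done
None
```

The job is handed in at about 35 s: the last camera view showed the wood sample clamped flat on the rail and square against the fixed jaw; the first handle pull stopped short and had to be repeated.

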